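# Scan the tipped-over canister

## Robot

A 6-joint arm with a two-finger parallel gripper is mounted at the origin on the work surface. World frame = base frame: x ahead of the robot, y to its left, z up, the work surface at z = 0. Lengths are in m, angles in rad, forces in N, time in s.
With the tool pointing down it reaches from about 0.4 to 0.825 m from the base axis. Payload 7 kg.
Tool frame: the origin (TCP) lies midway between the tips of the shut fingers; the grasp point (between the pads) lies 19 mm behind it; z points along the fingers, x is the direction in which the jaws open and shut, and the axes are right-handed (so a half turn about z gives the same grasp; the last joint's range is limited). The gripper opens to 88 mm and grips with 3 to 60 N. Pads are 19 mm wide; open, the fingers measure 130 mm over their backs; the gripper's body (78 mm by 193 mm) begins 47 mm behind the grasp point.
Start: joints at [1.591, 0.359, 0.012, 0, -1.224, -0.288], TCP at [0.179, 0.651, 0.227] pointing down, gripper open.
Joint ranges: [-3.07, 3.07], [-1.43, 2.12], [-1.02, 1.25], [-3.03, 1.67], [-3.05, -0], [-3.03, 3.03]. Speed limits (rad/s): [2.39, 2.39, 3.01, 3.14, 3.14, 3.14].

## Interface

Orientations are given as [roll, pitch, yaw] about the fixed x, y, z axes, in that order (R = Rz(yaw) Ry(pitch) Rx(roll)).
In Python, from station import status, eyes, workorder gives the robot as it stands.
- The arm moves only by the shell command python3 -m jog 'ROWS' [OPENING] [FORCE]. ROWS is JSON, a list of rows, each a list of 6 numbers: the shift along the world's x, y, z in mm, then the turn, a rotation vector about the world's x, y, z in rad. A call has 1 to 12 rows; each row shifts and turns the pose as measured when the row begins; what a row does not reach is not made up. A row lasts 1/10 s, in which the tool goes at most 50 mm and 8.59 degrees, less where a joint would pass 70% of its speed; a pose out of reach is approached as far as the arm can. A call with a gripper value outside its range is refused whole. OPENING is the opening, from 0 (shut) to 1 (fully open), set as the call begins (- or left out, the last holds). The fingers move at their own pace and stop on an object; FORCE is the grip in N (left out, the last holds). Time passes only in rows, so rows that do not move let the fingers close. It gives the time, the measured TCP pose, the force and the opening at its end, in the units of the state.
- status.get_state(): the state, without advancing time (a new reading comes with each control period).
- eyes.grab_frame(name): name is "scene" or "top" or "wrist"; returns the picture (400x640x3 uint8, blue, green, red); there is no depth.
- eyes.calibration(name): a dict with "camera_matrix" (3x3 intrinsics, pixels), "k1" (the pictures are not rectified: a ray, as slopes to the right and down, at radius r is drawn at 1 + k1 r^2 times it, then the intrinsics apply), "cam_to_world" (4x4, takes a point from camera to world coordinates); the wrist camera has in their place "hand_eye" (4x4, takes a point from camera to tool coordinates, whose origin is the TCP and whose axes are the tool frame's). Camera axes: x right, y up, looking along -z (the intrinsics and any distortion apply to the point x, -y, -z); pixel columns grow to the right and rows downward; lengths in m; the calibration is good to about 2 mm. A picture is of the moment at which its call begins: read the wrist's pose just before it. calibration takes no time and is no camera call.
- workorder.job_done(): hands the job in, once; it reports no verdict.
The state is a dict: "t": time; "q": joint angles; "qd": joint speeds; "joint_efforts": joint torques, N m; "eef_pos": TCP position; "ee_rot": TCP orientation; "force": force on the tool from outside, world axes, zero at the start; "moment": the same for the moment, N m; "width": finger opening in m.
Only numpy, scipy, OpenCV 4.12 (cv2) and the standard library are available. Lean on these libraries where they do the work, as an engineer would, in place of code of your own. Each camera call takes 0.05 s, during which the arm holds its last target. There are 200 camera calls.

## Task

One gift canister has tipped over on the turntable: lift it off, leaving the upright ones and the tin standing on the turntable, and lay it down (do not drop it) centred along the black scan mat, still lying on its side, with its flat base end facing the scanner's window and its knob end pointing away. Only once it lies there and you have let go, squeeze the scanner's trigger fully, hold it squeezed for a good second, and let it spring back. Do not disturb the other things on the table.

Things in the scene. Friction and masses are not known exactly. Their poses are not given: they have to be found in the camera images.
- canister: the tipped-over gift canister, brown card, lying on its side on the turntable: a regular octagonal prism 56 mm across flats and 125 mm long, 0.16 kg, with a light wooden round knob (22 mm diameter, 15 mm long) on the lid end. It lies on one flat, so two flats stand upright at its sides, 56 mm apart. Origin: underside, midway along the 125 mm prism; +x runs along it towards the knob, z up
- canister_axis (a point): centre of the prism, 28 mm above canister's origin
- canister_base (a point): centre of the flat base end (no knob), 62.5 mm from the prism's centre
- canister_knob (a point): outer end of the knob, 77.5 mm from the prism's centre
- turntable: round grey turntable, 310 mm diameter, its flat top 40 mm above the table, spinning freely about its vertical axis; origin on that axis at table height. It stands left or right on the table, the scan station on the other side
- upright_a: a canister of the same kind standing upright on the turntable (knob up, 140 mm tall in all, 61 mm across corners), about 104 mm from the lying one's centre, beyond its base end; origin: centre of its underside
- upright_b: another such upright canister, beyond the knob end and to one side; origin: centre of its underside
- tin: small round aluminium tin, 46 mm diameter, 34 mm tall, on the turntable beside the lying canister, about 105 mm from its axis; origin: centre of its underside
- station: fixed scan station: 6 mm aluminium plate with a black rubber mat and a gun-shaped grey scanner clamped on its side. Frame: x from mat to scanner, z up, origin on the table 85 mm from the mat's centre. Plate: x -170 to 140, y -53 to 53, under the grip to y -158 mm. The grip sticks out of the head to -y, the trigger stands on the grip's -x side
- mat (a point): centre of the mat's top face, 10 mm above the table; axes as station. The mat is 140 mm (x) by 80 mm (y). The canister's centre goes over this point, its base end towards +x (about 42 mm from the window)
- window (a point): centre of the scanner's window, 45 mm above the table, on the mat side of the scanner's head. The head spans station x 20 to 130, y -36 to 36 mm and is up to 76 mm high
- trigger_pad (a point): middle of the trigger's front face, 45 mm above the table, where to press; moves with it. The trigger is a bar 78 mm long, 10 mm thick, 26 mm high, hinged about a vertical axis at station x 56, y -37; its far end, towards the grip's butt, stands off the grip when released. Here it moves 13 mm towards the grip (station +x)
- grip_back (a point): point on the grip's back face straight behind trigger_pad, 45 mm above the table. The grip: station x 70 to 100, y -32 to -141, 28 to 62 mm high; clamp block at its butt: y -129 to -147, up to 80 mm high. Grip and trigger together are about 61 mm thick here when released, 48 mm when fully squeezed, and can be squeezed from above, fingers closing along the station's x
- trigger (a joint): trigger angle in rad: 0 released, 0.24 fully squeezed against its stop; spring-return, about 3 N at the pad to start and 7 N to squeeze fully
- vase: white ceramic vase 165 mm tall, 56 mm diameter, standing between the turntable and the station on the robot's side; origin: centre of its underside
- tape: roll of brown tape lying flat, 90 mm diameter, 48 mm high, between them on the far side; origin: centre of its underside
- carton_a: closed carton 80 x 100 x 75 mm high, near right; origin: centre of its underside
- carton_b: closed carton 120 x 80 x 60 mm high, far left; origin: centre of its underside
- bowl: white bowl 110 mm diameter, 55 mm high, at the left; origin: centre of its underside
- mug: terracotta mug 80 mm diameter, 90 mm high, near left; origin: centre of its underside

How it is judged:
By the outcome, as a careful person would: the job done as asked, in the order asked, and still so for the second after the job is handed in, with the robot touching nothing.
It also fails if it takes over 58 s, if anything falls off the work surface, if the arm or the gripper's body presses on something with over 40 N, if the wrist force passes 120 N, or if a joint passes its speed limit or range.

## Working session

There is one attempt and no reset: what is moved stays moved. The work goes in short steps, Python scripts to look and compute and a shell command to move; the robot and the scene stay as the last step left them, time stands still between calls to the robot, and variables do not carry over. Pictures are saved under pics/ and viewed, about 8 in all and at most 12, crops included, and the job is handed in when it is done.

```bash
mkdir -p pics
python3 - <<'E'
from station import status, eyes
import cv2,numpy as np
s=status.get_state(); print({k:np.round(v,3).tolist() for k,v in s.items()})
for n in("scene","top"):
    cv2.imwrite(f"pics/{n}0.png",eyes.grab_frame(n)); c=eyes.calibration(n); print(n,c["camera_matrix"],c["k1"],np.round(c["cam_to_world"],3))
c=eyes.calibration("wrist");print(c)
E
```

```text
{'t': 0.0, 'q': [1.591, 0.359, 0.011, -0.0, -1.224, -0.288], 'qd': [0.0, 0.001, 0.001, 0.0, 0.002, -0.0], 'joint_efforts': [0.001, -58.272, 29.305, 6.997, 0.007, -0.0], 'eef_pos': [0.179, 0.65, 0.226], 'ee_rot': [-3.141, -0.002, -1.839], 'force': [-0.476, -0.045, 0.541], 'moment': [0.002, -0.049, -0.036], 'width': 0.087}
scene [[449.1868433    0.         315.21246601]
 [  0.         449.1868433  197.44230177]
 [  0.           0.           1.        ]] -0.09176049353985757 [[-0.5   -0.736  0.456  1.164]
 [ 0.866 -0.419  0.273  0.386]
 [-0.01   0.532  0.847  1.245]
 [ 0.     0.     0.     1.   ]]
top [[410.00477143   0.         316.06325241]
 [  0.         410.00477143 201.5246229 ]
 [  0.           0.           1.        ]] -0.014511810022074705 [[ 0.017  0.997 -0.07   0.433]
 [-1.     0.016 -0.015  0.006]
 [-0.014  0.071  0.997  1.25 ]
 [ 0.     0.     0.     1.   ]]
{'camera_matrix': array([[347.19017246,   0.        , 314.40930549],
       [  0.        , 347.19017246, 195.34226576],
       [  0.        ,   0.        ,   1.        ]]), 'k1': -0.06306779269398162, 'hand_eye': array([[ 9.99999300e-01, -1.02979336e-03,  5.82892326e-04,
        -3.44062714e-04],
       [-8.11115806e-04, -9.55189492e-01, -2.95993880e-01,
        -8.07311101e-02],
       [ 8.61585158e-04,  2.95993200e-01, -9.55189658e-01,
        -1.58721792e-01],
       [ 0.00000000e+00,  0.00000000e+00,  0.00000000e+00,
         1.00000000e+00]])}
```

View pics/top0.png

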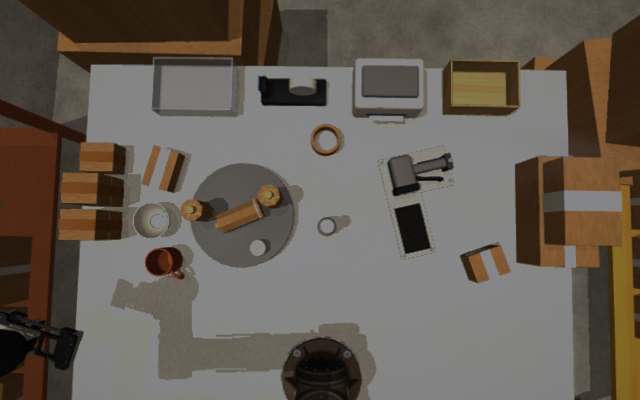

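View pics/scene0.png

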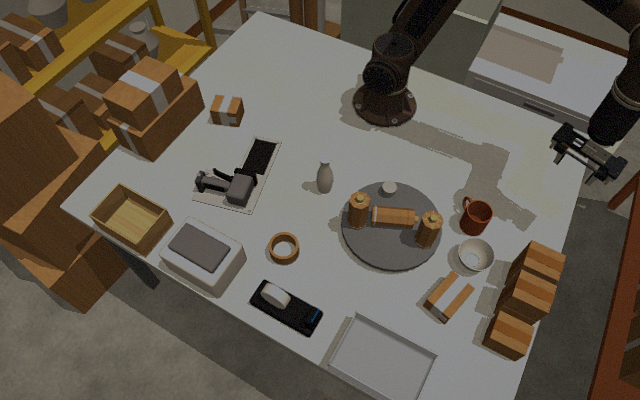

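Top view: turntable at about (243,215), lying canister at (240,215), uprights at (192,210) and (268,195), tin at (258,247). Station mat is at (413,229), scanner head at (402,172), grip running to (447,160), vase at (327,226) and tape at (326,139).

```bash
cat > h.py <<'E'
import numpy as np,cv2
from station import status,eyes
from scipy.spatial.transform import Rotation as R
def cam(n,s=None):
    c=eyes.calibration(n)
    if n!="wrist": return c["camera_matrix"],c["k1"],c["cam_to_world"]
    s=s or status.get_state(); T=np.eye(4); T[:3,:3]=R.from_euler('xyz',s["ee_rot"]).as_matrix(); T[:3,3]=s["eef_pos"]
    return c["camera_matrix"],c["k1"],T@c["hand_eye"]
def rays(c,uv):
    K,k,T=c; d=(np.atleast_2d(uv)-K[:2,2])/K[0,0]; u=d.copy()
    for _ in range(20): u=d/(1+k*(u**2).sum(1,keepdims=True))
    return np.c_[u[:,0],-u[:,1],-np.ones(len(u))]@T[:3,:3].T, T[:3,3]
def plane(c,uv,z):
    d,o=rays(c,uv); return o+d*((z-o[2])/d[:,2])[:,None]
def proj(c,P):
    K,k,T=c; p=(np.atleast_2d(P)-T[:3,3])@T[:3,:3]; u=np.c_[p[:,0],-p[:,1]]/-p[:,2:]; 
    return u*(1+k*(u**2).sum(1,keepdims=True))*K[0,0]+K[:2,2]
def tri(c1,uv1,c2,uv2):
    (d1,o1),(d2,o2)=rays(c1,uv1),rays(c2,uv2); d1,d2=d1[0],d2[0]
    t=np.linalg.lstsq(np.c_[d1,-d2],o2-o1,rcond=None)[0]; return (o1+t[0]*d1+o2+t[1]*d2)/2,np.linalg.norm(o1+t[0]*d1-o2-t[1]*d2)
E
python3 - <<'E'
from h import *
im=cv2.imread("pics/top0.png"); c=cam("top")
a=cv2.resize(im[155:275,180:305],None,fx=4,fy=4,interpolation=2)
b=cv2.resize(im[140:260,375:460],None,fx=4,fy=4,interpolation=2)
cv2.imwrite("pics/crop.png",np.hstack([a,b[:480]])[:, :800] if a.shape[1]+b.shape[1]<=840 else a)
g=cv2.cvtColor(im,6); m=(g<30).astype(np.uint8); m[:190]=0;m[265:]=0;m[:,:380]=0;m[:,440:]=0
k=max(cv2.findContours(m,0,1)[0],key=cv2.contourArea); r=cv2.minAreaRect(k); bx=plane(c,cv2.boxPoints(r),.01)
print("mat",bx.mean(0),bx,[np.linalg.norm(bx[i]-bx[i-1]) for i in range(2)])
hsv=cv2.cvtColor(im,40); m=cv2.inRange(hsv,(3,90,40),(25,255,255)); m[:190]=0;m[240:]=0;m[:,:180]=0;m[:,285:]=0
for k in cv2.findContours(m,0,1)[0]:
    if cv2.contourArea(k)>100: r=cv2.minAreaRect(k);print(r,plane(c,r[0],.08),plane(c,cv2.boxPoints(r),.08)[:,:2])
E
```

```text
mat [ 0.44587986 -0.26457001  0.01      ] [[ 0.50188606 -0.21260407  0.01      ]
 [ 0.52082886 -0.28354427  0.01      ]
 [ 0.38976635 -0.31627975  0.01      ]
 [ 0.37103817 -0.24585195  0.01      ]] [np.float64(0.13500588961296056), np.float64(0.07342575435434395)]
((235.27069091796875, 217.30026245117188), (20.234132766723633, 44.112586975097656), 67.61986541748047) [[0.46702194 0.25485714 0.08      ]] [[0.46859492 0.32471289]
 [0.5187092  0.2087964 ]
 [0.46544817 0.1852129 ]
 [0.41555816 0.30073779]]
((197.0, 209.5), (32.0, 21.0), 0.0) [[0.48755708 0.36589526 0.08      ]] [[0.45665609 0.41098215]
 [0.51704858 0.41341127]
 [0.51851295 0.3207476 ]
 [0.45822254 0.31865695]]
((267.4999694824219, 198.99998474121094), (24.406808853149414, 29.67646026611328), 56.3099365234375) [[0.52099709 0.16374598 0.08      ]] [[0.52566079 0.21886661]
 [0.57425195 0.14902698]
 [0.51634453 0.10876221]
 [0.46805609 0.1783872 ]]
```

View pics/crop.png

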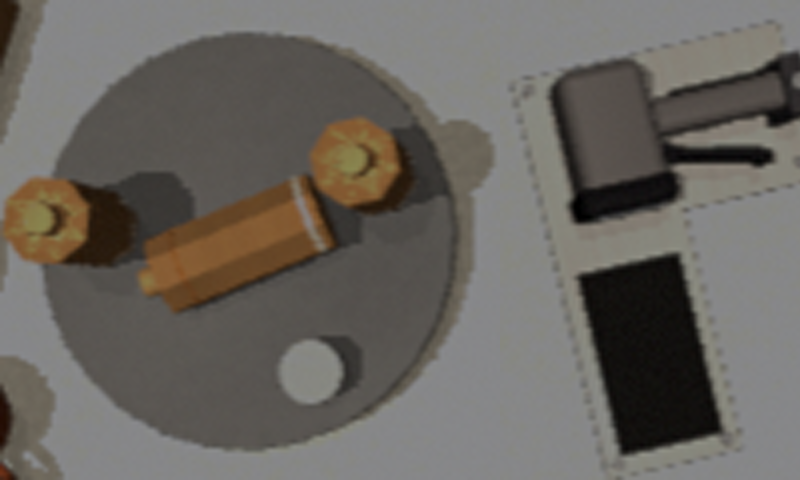

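Crop: the knob end of the lying canister is at the left, about px (217,225). The base end with the light band is at about px (258,209), next to upright_a. The trigger bar is below the grip, on the mat side. The mat measures 135x73 mm at (0.446,-0.265), yaw about 14°, close to its given size. Next I move above the canister.

```bash
python3 -m jog '[[26,-36,7,0,0,-0.08],[26,-36,7,0,0,-0.08],[26,-36,7,0,0,-0.08],[26,-36,7,0,0,-0.08],[26,-36,7,0,0,-0.08],[26,-36,7,0,0,-0.08],[26,-36,7,0,0,-0.08],[26,-36,7,0,0,-0.08],[26,-36,7,0,0,-0.08],[26,-36,7,0,0,-0.08],[26,-36,7,0,0,-0.08],[0,0,0,0,0,0]]' 1
python3 - <<'E'
from h import *
s=status.get_state(); im=eyes.grab_frame("wrist"); cv2.imwrite("pics/w1.png",im); np.save("w1.npy",np.r_[s["eef_pos"],s["ee_rot"]]); print(np.round(s["q"],3),s["t"])
E
```

```text
t: 1.3
eef_pos: [0.4693, 0.2358, 0.2993]
ee_rot: [-3.139, -0.011, -2.752]
force: [-1.0, -0.0, -1.0]
width: 0.0875
[ 0.838  0.076 -0.188 -0.002 -1.318 -0.447] 1.3
```

View pics/w1.png

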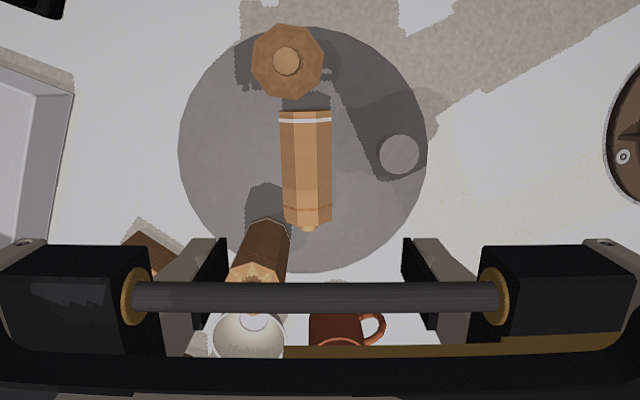

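Wrist view: lying canister spans columns 280–332 and rows 110–228, base up at (305,112) and knob at (307,228). Upright_a's knob is at (287,62), the tin at (399,154), and upright_b at about (262,265) below left.

Run:
```python
from h import *
v=np.load("w1.npy"); s={"eef_pos":v[:3],"ee_rot":v[3:]}; c=cam("wrist",s); im=cv2.imread("pics/w1.png"); hsv=cv2.cvtColor(im,40)
L=[];Rr=[]
for r in range(130,200,5):
    x=np.where((hsv[r,260:350,1]>70))[0]+260; L.append((x[0],r)); Rr.append((x[-1]+1,r))
print(L[0],L[-1],Rr[0],Rr[-1])
A=plane(c,np.array(L,float),.0796);B=plane(c,np.array(Rr,float),.0796); M=(A+B)/2
print("width",np.linalg.norm(A-B,axis=1)[[0,7,-1]])
d=np.polyfit(M[:,1],M[:,0],1); ax=np.array([-(-d[0]),1]); ax=np.array([d[0],1]);ax/=np.linalg.norm(ax); print("knob yaw deg",np.degrees(np.arctan2(ax[1],ax[0])))
for z in(.068,.096): print(z,"base",plane(c,[[305,111]],z),"knobend prism",plane(c,[[308,224]],z))
print("knob tip",plane(c,[[307.5,230]],.068), "uA top",plane(c,[[287,62]],.18),"uB",plane(c,[[255,282]],.18),"tin",plane(c,[[399,154]],.074))
u=cv2.inRange(im,(0,0,0),(255,255,255))
t=cam("top"); print("uA",plane(t,[[269.5,194.5]],.18),"uB",plane(t,[[190,209]],.18),"vase",plane(t,[[327,226]],.1),"knobtip",plane(t,[[217,225]],.068))
print("axis pts",M[0],M[-1])
```

```text
(np.int64(279), 130) (np.int64(283), 195) (np.int64(331), 130) (np.int64(332), 195)
width [0.05620323 0.05669395 0.0558915 ]
knob yaw deg 113.89867890183208
0.068 base [[0.4987823  0.18656774 0.068     ]] knobend prism [[0.44572059 0.30861447 0.068     ]]
0.096 base [[0.49899673 0.18486658 0.096     ]] knobend prism [[0.44974236 0.29815609 0.096     ]]
knob tip [[0.44334416 0.31609486 0.068     ]] uA top [[0.52586595 0.15115393 0.18      ]] uB [[0.48521154 0.33776941 0.18      ]] tin [[0.38350976 0.18961101 0.074     ]]
uA [[0.52542225 0.14533165 0.18      ]] uB [[0.48393283 0.35371521 0.18      ]] vase [[ 0.44638654 -0.00766087  0.1       ]] knobtip [[0.44423906 0.3097418  0.068     ]]
axis pts [0.49134524 0.20449159 0.0796    ] [0.46124316 0.27157741 0.0796    ]
```

```bash
cat >> h.py <<'E'
def togo(xyz,yaw):
    s=status.get_state(); Rc=R.from_euler('xyz',s["ee_rot"]); Rt=R.from_euler('xyz',[np.pi,0,yaw])
    print("t",s["t"],"mm",np.round((np.array(xyz)-s["eef_pos"])*1000,1),"rv",np.round((Rt*Rc.inv()).as_rotvec(),4),"w",s["width"],"F",np.round(s["force"],1),"pos",np.round(s["eef_pos"],4),"rot",np.round(s["ee_rot"],3))
E
python3 -c "
from h import *
togo([.4743,.2415,.052],-2.7245)"
```

```text
t 1.35 mm [   6.     4.4 -246.7] rv [ 0.0065 -0.0095  0.025 ] w 0.08762627024575985 F [-0.5  0.2 -0. ] pos [0.4683 0.2371 0.2987] rot [-3.139 -0.011 -2.75 ]
```

```bash
python3 -m jog '[[6,4.5,-20,0.0065,-0.0095,0.025],[0,0,-40,0,0,0],[0,0,-40,0,0,0],[0,0,-35,0,0,0],[0,0,-25,0,0,0],[0,0,0,0,0,0]]' 1; python3 -c "
from h import *
togo([.4743,.2415,.052],-2.7245)
s=status.get_state();cv2.imwrite('pics/w2.png',eyes.grab_frame('wrist'))"
```

```text
t: 1.95
eef_pos: [0.4715, 0.2436, 0.1331]
ee_rot: [3.14, 0.002, -2.719]
force: [-0.7, -0.8, 0.6]
width: 0.0878
t 1.95 mm [  2.8  -2.1 -81.1] rv [-0.0023  0.0007 -0.0057] w 0.08778857946306291 F [-0.7 -0.8  0.6] pos [0.4715 0.2436 0.1331] rot [ 3.140e+00  2.000e-03 -2.719e+00]
```

View pics/w2.png

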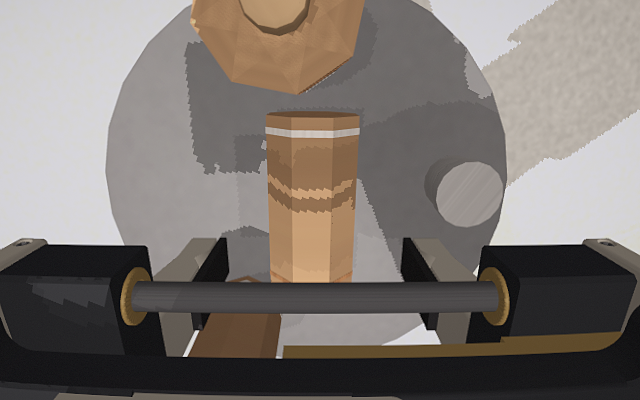

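Close view: the canister (cols 266–358, centre about 312) is centred between the fingers at 225 and 403 and parallel to them. I descend and grip.

```bash
python3 -m jog '[[2.5,-2,-25,-0.002,0,-0.0055],[0,0,-25,0,0,0],[0,0,-20,0,0,0],[0,0,-10,0,0,0],[0,0,0,0,0,0]]' 1; python3 -c "
from h import *
togo([.4743,.2415,.052],-2.7245)"
```

```text
t: 2.5
eef_pos: [0.4789, 0.2489, 0.0612]
ee_rot: [3.138, 0.016, -2.717]
force: [-0.2, 0.6, 1.0]
width: 0.0875
t 2.5 mm [-4.6 -7.4 -9.2] rv [-0.0095  0.0128 -0.0073] w 0.08747652554698086 F [-0.2  0.6  1. ] pos [0.4789 0.2489 0.0612] rot [ 3.138  0.016 -2.717]
```

```bash
python3 -m jog '[[-4,-6,-7,-0.009,0.012,-0.007],[0,0,0,0,0,0]]' 1; python3 -c "
from h import *
togo([.4743,.2415,.052],-2.7245)"
```

```text
t: 2.7
eef_pos: [0.4756, 0.244, 0.0562]
ee_rot: [3.141, 0.003, -2.724]
force: [0.1, -0.3, 0.1]
width: 0.0879
t 2.7 mm [-1.3 -2.5 -4.2] rv [-0.0019  0.0023 -0.0009] w 0.08789249373727183 F [ 0.1 -0.3  0.1] pos [0.4756 0.244  0.0562] rot [ 3.141e+00  3.000e-03 -2.724e+00]
```

```bash
python3 -m jog '[[-1.3,-2.5,-4,-0.002,0.002,0],[0,0,0,0,0,0],[0,0,0,0,0,0],[0,0,0,0,0,0],[0,0,0,0,0,0],[0,0,0,0,0,0],[0,0,0,0,0,0],[0,0,0,0,0,0]]' 0 20; python3 -c "
from h import *
togo([.4743,.2415,.052],-2.7245)"
```

```text
t: 3.5
eef_pos: [0.4753, 0.2421, 0.0542]
ee_rot: [3.141, 0.003, -2.724]
force: [0.2, -0.4, -0.7]
width: 0.0557
t 3.5 mm [-1.  -0.6 -2.2] rv [-0.0023  0.0028 -0.0008] w 0.055727713076630075 F [ 0.2 -0.4 -0.7] pos [0.4753 0.2421 0.0542] rot [ 3.141e+00  3.000e-03 -2.724e+00]
```

```bash
python3 -m jog '[[0,0,8,0,0,0],[0,0,15,0,0,0],[0,0,25,0,0,0],[0,0,25,0,0,0],[0,0,25,0,0,0],[0,0,25,0,0,0],[0,0,25,0,0,0],[0,0,25,0,0,0],[0,0,20,0,0,0],[0,0,10,0,0,0],[0,0,0,0,0,0]]'; python3 -c "
from h import *
togo([.4743,.2415,.244],-2.7245)
cv2.imwrite('pics/w3.png',np.hstack([eyes.grab_frame('wrist')[::2,::2],cv2.resize(eyes.grab_frame('top')[140:280,150:374],(320,200))]))"
```

```text
t: 4.6
eef_pos: [0.4724, 0.2393, 0.2692]
ee_rot: [3.141, 0.002, -2.724]
force: [-0.1, 0.4, -2.0]
width: 0.0554
t 4.6 mm [  1.9   2.2 -25.2] rv [-0.0011  0.0013 -0.0005] w 0.05544462104715075 F [-0.1  0.4 -2. ] pos [0.4724 0.2393 0.2692] rot [ 3.141e+00  2.000e-03 -2.724e+00]
```

View pics/w3.png

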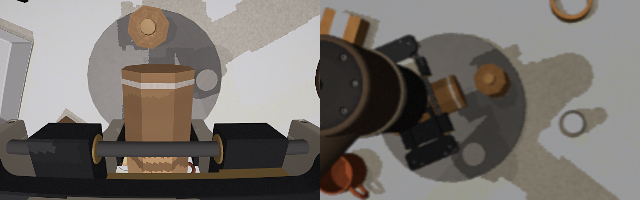

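```bash
python3 -m jog '[[0,-20,-1,0,0,0.06],[-2,-38,-1,0,0,0.115],[-2,-42,-1,0,0,0.115],[-2,-42,-1,0,0,0.115],[-2,-42,-1,0,0,0.115],[-2,-42,-1,0,0,0.115],[-2,-42,-1,0,0,0.115],[-2,-42,-1,0,0,0.115],[-2,-42,-1,0,0,0.115],[-2,-42,-1,0,0,0.115],[-2,-42,-1,0,0,0.115],[-2,-38,-1,0,0,0.115]]';  python3 -c "
from h import *
togo([.446,-.265,.244],-1.323)"
```

```text
t: 5.9
eef_pos: [0.4379, -0.2494, 0.2368]
ee_rot: [3.125, -0.015, -1.339]
force: [0.1, -0.3, -1.1]
width: 0.0559
t 5.9 mm [  8.1 -15.6   7.2] rv [ 0.0184 -0.0123  0.0161] w 0.05590104573193485 F [ 0.1 -0.3 -1.1] pos [ 0.4379 -0.2494  0.2368] rot [ 3.125 -0.015 -1.339]
```

```bash
python3 -m jog '[[8,-15,0,0.018,-0.012,0.016],[0,0,0,0,0,0],[0,0,0,0,0,0]]';  python3 -c "
from h import *
togo([.446,-.265,.244],-1.323)
s=status.get_state(); np.save('w4.npy',np.r_[s['eef_pos'],s['ee_rot']])
cv2.imwrite('pics/w4.png',eyes.grab_frame('wrist'))"
```

```text
t: 6.2
eef_pos: [0.4423, -0.2687, 0.2312]
ee_rot: [3.133, 0.004, -1.325]
force: [-0.3, 0.4, -0.8]
width: 0.0558
t 6.2 mm [ 3.7  3.7 12.8] rv [-0.0022 -0.0095  0.0024] w 0.05580470146998311 F [-0.3  0.4 -0.8] pos [ 0.4423 -0.2687  0.2312] rot [ 3.133  0.004 -1.325]
```

View pics/w4.png

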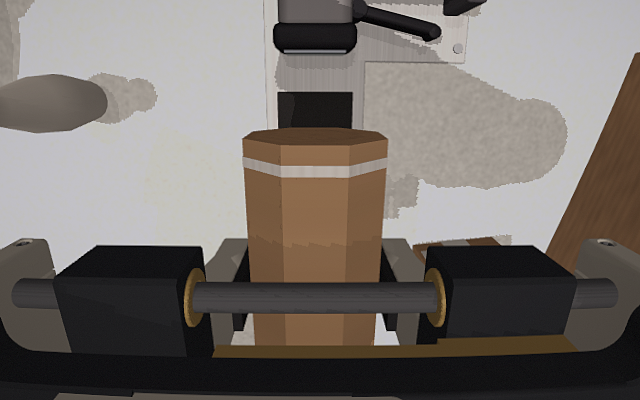

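Wrist view over the mat: the mat's scanner-side edge is at row 92, columns 278–353, scanner window side at row 50, trigger from (360,15) to (435,35). The canister base end is at rows 128–146, centred at column 315.

Run:
```python
from h import *
v=np.load("w4.npy"); s={"eef_pos":v[:3],"ee_rot":v[3:]}; c=cam("wrist",s); im=cv2.imread("pics/w4.png"); g=cv2.cvtColor(im,6).astype(int)
sub=lambda a:np.argmax(np.abs(np.diff(a)))
F=[(x,80+sub(g[80:105,x])+1) for x in range(284,350,4)]
Lf=[(268+sub(g[r,268:292])+1,r) for r in range(96,120,3)]; Rt=[(340+sub(g[r,340:362])+1,r) for r in range(96,120,3)]
f=plane(c,np.array(F,float),.01);l=plane(c,np.array(Lf,float),.01);r=plane(c,np.array(Rt,float),.01)
d=np.polyfit(f[:,1],f[:,0],1)[0]; ey=np.array([d,1])/np.hypot(d,1); ey=-ey if False else ey
ey=np.array([d,1.])/np.hypot(d,1); ex=np.array([ey[1],-ey[0]]); print("yaw front",np.degrees(np.arctan2(ex[1],ex[0])))
for q in(l,r):
    p=np.polyfit(q[:,0],q[:,1],1)[0]; print("side yaw",np.degrees(np.arctan(p)))
print("width",((l-r)[:,:2]@ey).mean())
cy=((l+r)/2)[:,:2].mean(0)@ey; fx=(f[:,:2]@ex).mean(); mc=ex*(fx-.07)+ey*cy
print("mat centre",mc,"ex",ex)
z=v[2]
for uv,h in(((314,146),.042),((315,128),-.014)): 
    p=plane(c,[uv],z+h)[0]; print("base",p, "offset from tcp in station",(p[:2]-v[:2])@ex,(p[:2]-v[:2])@ey)
```

```text
yaw front 14.120623187252987
side yaw 15.214161390801793
side yaw 12.999342307923866
width 0.07932274643558741
mat centre [ 0.44743062 -0.26668669] ex [0.96978427 0.24396409]
base [ 0.50300993 -0.25341244  0.27317784] offset from tcp in station 0.0626058202763304 3.849602211937128e-05
base [ 0.50249691 -0.25366826  0.21717784] offset from tcp in station 0.06204588653553375 -8.443966563460512e-05
```

```bash
python3 -m jog '[[4.7,2.2,-20,-0.002,-0.0095,0.001],[0,0,-30,0,0,0],[0,0,-30,0,0,0],[0,0,-30,0,0,0],[0,0,-20,0,0,0],[0,0,0,0,0,0],[0,0,0,0,0,0]]';  python3 -c "
from h import *
togo([.447,-.2665,.0242],-1.3243)"
```

```text
t: 6.95
eef_pos: [0.4468, -0.2595, 0.0972]
ee_rot: [3.141, -0.001, -1.317]
force: [0.1, -0.2, -0.4]
width: 0.0563
t 6.95 mm [  0.2  -7.  -73. ] rv [ 0.0009  0.0001 -0.0072] w 0.056259770567554865 F [ 0.1 -0.2 -0.4] pos [ 0.4468 -0.2595  0.0972] rot [ 3.141e+00 -1.000e-03 -1.317e+00]
```

```bash
python3 -m jog '[[0,-7,-20,0.001,0,-0.007],[0,0,-20,0,0,0],[0,0,-12,0,0,0],[0,0,0,0,0,0],[0,0,0,0,0,0]]';  python3 -c "
from h import *
togo([.447,-.2665,.0242],-1.3243)"
```

```text
t: 7.45
eef_pos: [0.4518, -0.2659, 0.0504]
ee_rot: [-3.133, -0.005, -1.32]
force: [-0.6, -0.3, -0.2]
width: 0.056
t 7.45 mm [ -4.8  -0.6 -26.2] rv [ 0.0029  0.0098 -0.0042] w 0.05596740272677054 F [-0.6 -0.3 -0.2] pos [ 0.4518 -0.2659  0.0504] rot [-3.133 -0.005 -1.32 ]
```

```bash
python3 -m jog '[[-5,-0.5,-8,0.003,0.0098,-0.004],[0,0,0,0,0,0],[0,0,-9,0,0,0],[0,0,0,0,0,0],[0,0,0,0,0,0]]';  python3 -c "
from h import *
togo([.447,-.2665,.0242],-1.3243)"
```

```text
t: 7.95
eef_pos: [0.4482, -0.2668, 0.0347]
ee_rot: [-3.138, -0.002, -1.324]
force: [0.3, -0.3, -1.3]
width: 0.0558
t 7.95 mm [ -1.2   0.3 -10.5] rv [ 0.0007  0.0034 -0.0003] w 0.05583208140737187 F [ 0.3 -0.3 -1.3] pos [ 0.4482 -0.2668  0.0347] rot [-3.138e+00 -2.000e-03 -1.324e+00]
```

```bash
python3 -m jog '[[-1.2,0.3,-6,0,0.0034,0],[0,0,0,0,0,0],[0,0,-2,0,0,0],[0,0,0,0,0,0],[0,0,-1.5,0,0,0],[0,0,0,0,0,0],[0,0,0,0,0,0]]';  python3 -c "
from h import *
togo([.447,-.2665,.0242],-1.3243)"
```

```text
t: 8.65
eef_pos: [0.447, -0.2665, 0.0244]
ee_rot: [3.141, -0.001, -1.324]
force: [0.2, -0.2, -1.5]
width: 0.0562
t 8.65 mm [-0.  -0.  -0.2] rv [ 0.0008 -0.0002 -0.0005] w 0.05616744067202829 F [ 0.2 -0.2 -1.5] pos [ 0.447  -0.2665  0.0244] rot [ 3.141e+00 -1.000e-03 -1.324e+00]
```

```bash
for i in 1 2 3; do python3 -m jog '[[0,0,-0.8,0,0,0],[0,0,0,0,0,0],[0,0,0,0,0,0]]' | egrep 'pos|force'; done
```

```text
eef_pos: [0.4473, -0.2665, 0.0245]
force: [0.0, 0.1, -1.3]
eef_pos: [0.4475, -0.2666, 0.0243]
force: [0.2, -1.2, -0.2]
eef_pos: [0.4477, -0.2666, 0.0243]
force: [-0.4, -0.1, 0.4]
```

```bash
for i in 1 2; do python3 -m jog '[[0,0,-1,0,0,0],[0,0,0,0,0,0],[0,0,0,0,0,0]]' | egrep 'pos|force'; done
```

```text
eef_pos: [0.4479, -0.2667, 0.0242]
force: [-0.5, 0.5, -0.0]
eef_pos: [0.448, -0.2668, 0.0241]
force: [0.4, -0.2, 0.1]
```

```bash
python3 -m jog '[[-0.5,0,0,0,0,0],[0,0,0,0,0,0],[0,0,0,0,0,0],[0,0,0,0,0,0],[0,0,0,0,0,0],[0,0,0,0,0,0]]' 1; python3 -m jog '[[0,0,10,0,0,0],[0,0,20,0,0,0],[0,0,30,0,0,0],[0,0,30,0,0,0],[0,0,30,0,0,0],[0,0,30,0,0,0],[0,0,30,0,0,0],[0,0,0,0,0,0],[0,0,0,0,0,0]]'
python3 - <<'E'
from h import *
s=status.get_state(); np.save('w5.npy',np.r_[s['eef_pos'],s['ee_rot']]); cv2.imwrite('pics/w5.png',eyes.grab_frame('wrist'))
E
```

```text
t: 10.75
eef_pos: [0.4474, -0.2669, 0.0233]
ee_rot: [-3.141, -0.002, -1.322]
force: [0.3, 0.4, 0.3]
width: 0.0875
t: 11.65
eef_pos: [0.445, -0.2668, 0.2165]
ee_rot: [-3.14, -0.004, -1.322]
force: [-0.3, -0.1, -0.3]
width: 0.0878
```

View pics/w5.png

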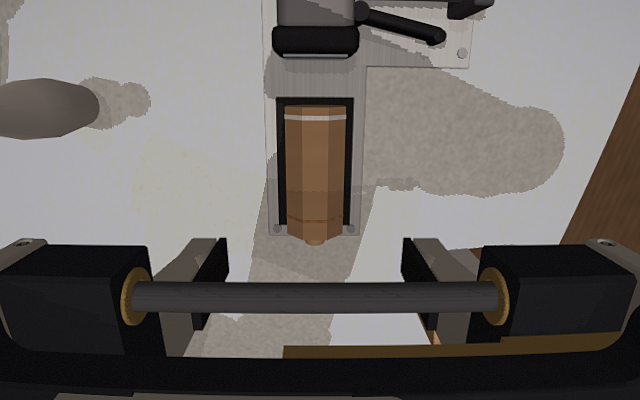

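Wrist view: the canister (cols 284–351, rows 106–240) lies centred on the mat (cols 277–354), base towards the window and the knob at (317,241) pointing away. Next I go above the trigger.

```bash
python3 -m jog '[[15,-4,0,0,0,-0.143],[15,-4,0,0,0,-0.143],[15,-4,0,0,0,-0.143],[15,-4,0,0,0,-0.143],[15,-4,0,0,0,-0.143],[15,-4,0,0,0,-0.143],[15,-4,0,0,0,-0.143],[15,-4,0,0,0,-0.143],[15,-4,0,0,0,-0.143],[15,-4,0,0,0,-0.143],[15,-4,0,0,0,-0.143],[0,0,0,0,0,0]]' 1; python3 -c "
from h import *
togo([.6194,-.3173,.029],-2.895)"
```

```text
t: 12.9
eef_pos: [0.6095, -0.3107, 0.203]
ee_rot: [3.127, -0.017, -2.96]
force: [-0.5, -0.4, 0.3]
width: 0.0875
t 12.9 mm [   9.9   -6.6 -174. ] rv [-0.0105 -0.0193  0.0654] w 0.08752540258372356 F [-0.5 -0.4  0.3] pos [ 0.6095 -0.3107  0.203 ] rot [ 3.127 -0.017 -2.96 ]
```

```bash
python3 -m jog '[[10,-6.6,0,-0.0105,-0.0193,0.0654],[0,0,0,0,0,0],[0,0,0,0,0,0]]' 1
python3 - <<'E'
from h import *
togo([.6194,-.3173,.029],-2.895)
s=status.get_state(); c=cam("wrist",s); im=eyes.grab_frame('wrist')
O=np.array([.5298,-.2460]);ex=np.array([.9698,.244]);ey=np.array([-.244,.9698])
W=lambda x,y,z:np.r_[O+x*ex+y*ey,z]
P=proj(c,[W(70,-50,62),W(100,-50,62)] if 0 else [W(.07,-.05,.062),W(.07,-.125,.062),W(.1,-.125,.062),W(.1,-.05,.062)])
cv2.polylines(im,[np.int32(np.round(P))],True,(0,255,0),1)
for p in proj(c,[W(.039,-.091,.045),W(.039,-.091,.058),W(.1,-.091,.045)]): cv2.circle(im,tuple(np.int32(np.round(p))),2,(0,0,255),-1)
print(P.round())
np.save('w6.npy',np.r_[s['eef_pos'],s['ee_rot']]);cv2.imwrite('pics/w6.png',im)
E
```

```text
t: 13.2
eef_pos: [0.6173, -0.3165, 0.1995]
ee_rot: [3.138, -0.005, -2.887]
force: [0.3, -0.5, -0.4]
width: 0.0873
t 13.2 mm [   2.1   -0.8 -170.5] rv [-0.0019 -0.006  -0.0078] w 0.08730668261784712 F [ 0.3 -0.5 -0.4] pos [ 0.6173 -0.3165  0.1995] rot [ 3.138 -0.005 -2.887]
[[311. 224.]
 [312. 142.]
 [277. 142.]
 [279. 224.]]
```

View pics/w6.png

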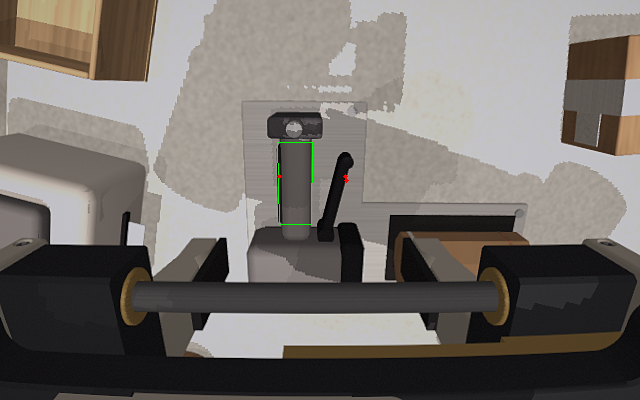

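The drawn grip outline and the pad point (346,178) match the picture: grip at cols 278–312, trigger front face at about col 347. I check the grey box at the left for clearance and go down.

```bash
python3 - <<'E'
from h import *
v=np.load("w6.npy"); c=cam("wrist",{"eef_pos":v[:3],"ee_rot":v[3:]})
O=np.array([.5298,-.2460]);ex=np.array([.9698,.244]);ey=np.array([-.244,.9698])
for uv in((157,185),(128,215),(140,260)):
  for z in(.02,.1,.13):
    p=plane(c,[uv],z)[0][:2]-O; print(uv,z,"station",(p@ex).round(3),(p@ey).round(3))
E
python3 -m jog '[[2,-1,-20,-0.002,-0.006,-0.008],[0,0,-20,0,0,0],[0,0,-15,0,0,0],[0,0,0,0,0,0],[0,0,0,0,0,0]]'; python3 -c "
from h import *
togo([.6194,-.3173,.029],-2.895)"
```

```text
(157, 185) 0.02 station 0.228 -0.074
(157, 185) 0.1 station 0.19 -0.097
(157, 185) 0.13 station 0.176 -0.106
(128, 215) 0.02 station 0.264 -0.041
(128, 215) 0.1 station 0.218 -0.072
(128, 215) 0.13 station 0.201 -0.083
(140, 260) 0.02 station 0.259 0.012
(140, 260) 0.1 station 0.214 -0.031
(140, 260) 0.13 station 0.197 -0.048
t: 13.75
eef_pos: [0.6172, -0.3166, 0.1452]
ee_rot: [-3.141, 0.001, -2.896]
force: [0.7, -0.4, 1.1]
width: 0.0877
t 13.75 mm [   2.2   -0.7 -116.2] rv [-0.      0.0009  0.0006] w 0.08769545774960776 F [ 0.7 -0.4  1.1] pos [ 0.6172 -0.3166  0.1452] rot [-3.141e+00  1.000e-03 -2.896e+00]
```

```bash
python3 -m jog '[[2,-0.5,-25,0,0,0],[0,0,-25,0,0,0],[0,0,0,0,0,0],[0,0,0,0,0,0]]'; python3 -c "
from h import *
togo([.6194,-.3173,.029],-2.895)"
```

```text
t: 14.15
eef_pos: [0.6214, -0.3179, 0.1003]
ee_rot: [-3.137, 0.007, -2.895]
force: [-0.2, 0.4, 0.5]
width: 0.0876
t 14.15 mm [ -2.    0.6 -71.3] rv [ 0.0026  0.0076 -0.0003] w 0.08761367828001282 F [-0.2  0.4  0.5] pos [ 0.6214 -0.3179  0.1003] rot [-3.137  0.007 -2.895]
```

```bash
python3 -m jog '[[-2,0.5,-20,0.0026,0.0076,0],[0,0,-20,0,0,0],[0,0,-15,0,0,0],[0,0,0,0,0,0],[0,0,0,0,0,0]]'; python3 -c "
from h import *
togo([.6194,-.3173,.029],-2.895)"
```

```text
t: 14.65
eef_pos: [0.6224, -0.3184, 0.0491]
ee_rot: [-3.138, 0.006, -2.894]
force: [0.2, -0.2, 0.4]
width: 0.0877
t 14.65 mm [ -3.    1.1 -20.1] rv [ 0.0024  0.0072 -0.001 ] w 0.08765330573707156 F [ 0.2 -0.2  0.4] pos [ 0.6224 -0.3184  0.0491] rot [-3.138  0.006 -2.894]
```

```bash
python3 -m jog '[[2.5,2,-8,0.0024,0.0072,-0.001],[0,0,-8,0,0,0],[0,0,-3,0,0,0],[0,0,0,0,0,0],[0,0,0,0,0,0]]'; python3 -c "
from h import *
togo([.6252,-.3158,.029],-2.895)"
```

```text
t: 15.15
eef_pos: [0.6264, -0.3165, 0.0305]
ee_rot: [-3.141, 0.002, -2.895]
force: [-0.4, -0.1, 0.4]
width: 0.0877
t 15.15 mm [-1.2  0.7 -1.5] rv [ 0.0006  0.0018 -0.0004] w 0.0876963618621241 F [-0.4 -0.1  0.4] pos [ 0.6264 -0.3165  0.0305] rot [-3.141e+00  2.000e-03 -2.895e+00]
```

Close with 25 N and watch width.

```bash
python3 -m jog '[[-1,0.5,0,0,0,0],[0,0,0,0,0,0],[0,0,0,0,0,0],[0,0,0,0,0,0],[0,0,0,0,0,0],[0,0,0,0,0,0],[0,0,0,0,0,0],[0,0,0,0,0,0]]' 0 25;python3 -m jog '[[0,0,0,0,0,0],[0,0,0,0,0,0],[0,0,0,0,0,0],[0,0,0,0,0,0]]'; python3 -c "
from h import *
cv2.imwrite('pics/w7.png',eyes.grab_frame('wrist')[60:300,160:480])"
```

```text
t: 15.95
eef_pos: [0.6254, -0.3167, 0.0306]
ee_rot: [-3.14, 0.002, -2.894]
force: [-0.3, -1.8, 0.2]
width: 0.0453
t: 16.35
eef_pos: [0.6254, -0.3168, 0.0306]
ee_rot: [-3.139, 0.002, -2.893]
force: [-0.4, -1.4, -0.4]
width: 0.0455
```

View pics/w7.png

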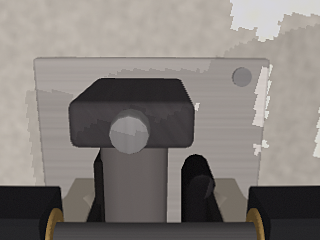

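The trigger bar now stands close to the grip (crop cols 180–212 beside grip 103–167), and the width stays at 45 mm (48 or less expected). I hold well over a second, then release and lift.

```bash
python3 -m jog '[[0,0,0,0,0,0],[0,0,0,0,0,0],[0,0,0,0,0,0],[0,0,0,0,0,0],[0,0,0,0,0,0],[0,0,0,0,0,0],[0,0,0,0,0,0],[0,0,0,0,0,0],[0,0,0,0,0,0],[0,0,0,0,0,0],[0,0,0,0,0,0],[0,0,0,0,0,0]]';python3 -m jog '[[0,0,0,0,0,0],[0,0,0,0,0,0],[0,0,0,0,0,0],[0,0,0,0,0,0],[0,0,0,0,0,0],[0,0,0,0,0,0],[0,0,0,0,0,0],[0,0,0,0,0,0]]' 1; python3 -c "
from h import *
togo([.6252,-.3158,.2],-2.895)"
```

```text
t: 17.6
eef_pos: [0.6254, -0.3167, 0.0307]
ee_rot: [-3.14, 0.002, -2.893]
force: [-0.1, -1.4, -0.7]
width: 0.0458
t: 18.4
eef_pos: [0.6257, -0.3162, 0.0313]
ee_rot: [-3.14, 0.004, -2.895]
force: [1.1, 0.7, -0.2]
width: 0.0875
t 18.4 mm [ -0.5   0.4 168.7] rv [0.0007 0.0039 0.0003] w 0.08749656355092944 F [ 1.1  0.7 -0.2] pos [ 0.6257 -0.3162  0.0313] rot [-3.14   0.004 -2.895]
```

```bash
python3 -m jog '[[0,0,10,0,0,0],[0,0,20,0,0,0],[0,0,25,0,0,0],[0,0,30,0,0,0],[0,0,30,0,0,0],[0,0,30,0,0,0],[0,0,30,0,0,0],[0,0,15,0,0,0],[0,0,0,0,0,0],[0,0,0,0,0,0]]'; python3 -c "
from h import *
a=eyes.grab_frame('wrist'); b=eyes.grab_frame('scene'); t=eyes.grab_frame('top')
cv2.imwrite('pics/w8.png',np.vstack([np.hstack([a[90:290,220:540],b[100:300,170:490]]),cv2.resize(t[120:290,100:500],(640,272))]))"
```

```text
t: 19.4
eef_pos: [0.625, -0.3165, 0.2358]
ee_rot: [-3.136, 0.008, -2.895]
force: [-0.3, 0.2, -0.9]
width: 0.0877
```

View pics/w8.png

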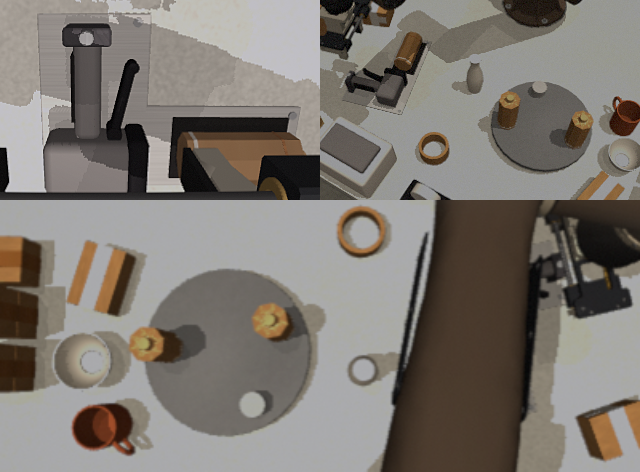

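The trigger has sprung back to its original stand-off and the canister lies on the mat. Both uprights and the tin stand on the turntable, and the vase, tape, mug and bowl are unmoved.

```bash
python3 -c "
from station import workorder
print(workorder.job_done())"
```

```text
the job is handed in; nothing more can be done
None
```

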